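# Hold the light shutter open under a specimen chamber

## Robot

A 7-joint arm with a two-finger parallel gripper is mounted at the origin on the work surface. World frame = base frame: x ahead of the robot, y to its left, z up, the work surface at z = 0. Lengths are in m, angles in rad, forces in N, time in s.
With the tool pointing down it reaches from about 0.35 to 0.9 m from the base axis. Payload 19.9 kg.
Tool frame: the origin (TCP) lies midway between the tips of the shut fingers; the grasp point (between the pads) lies 19 mm behind it (bot.tcp_to_grasp is the distance from the TCP to the grasp point, in m); z points along the fingers, y is the line along which they close (so a half turn about z gives the same grasp; the last joint's range is limited). The gripper opens to 94 mm and grips with 3 to 60 N. Pads are 16 mm wide; open, the fingers measure 119 mm over their backs; the gripper's body (75 mm by 177 mm) begins 78 mm behind the grasp point.
Start: joints at [1.093, 0.417, -0.01, 1.614, 0.005, 1.111, -0.053], TCP at [0.264, -0.566, 0.205] pointing down, gripper open.
Joint ranges: [-2.81, 2.81], [-0.39, 2.02], [-1.27, 1.25], [0.06, 2.57], [-1.19, 4.33], [0.19, 2], [-2.82, 2.82]. Speed limits (rad/s): [1.89, 1.89, 2.39, 2.39, 3.01, 3.01, 3.01].

## Interface

Orientations are given as a unit quaternion [x, y, z, w].
In Python, from cell import bot gives the robot as it stands. Calls block until the motion is done:
- bot.goto(position, orientation): joint-space move of the TCP to a pose.
- bot.movel(position, rotation=None, max_speed=0.15, stop_force=None): straight line of the TCP; rotation=None keeps the orientation; max_speed is the mean speed in m/s. With stop_force (N) it stops when the force on the tool has changed by that much, and returns True; else False.
- bot.set_joints(angles): joint-space move.
- bot.open_gripper() and bot.close_gripper(): open the fingers fully, or close them until they stop; the grip force is fixed at half the most.
- bot.hold(seconds).
- bot.solve_ik(position, orientation): joint angles nearest the present ones, or None.
- bot.read_camera(name): name is "side" or "top" or "wrist"; returns a dict with "pixels" (480x640x3 uint8, red, green, blue), "fx", "fy", "cx", "cy" (pixels), "dist_coeffs" ([k1, k2, p1, p2, k3] as OpenCV has them; the pictures are not rectified), "pose" (4x4, takes a point from camera to world coordinates). Camera axes: x right, y down, z forward; pixel columns grow to the right and rows downward; lengths in m; the calibration is good to about 2 mm. A picture is of the moment at which its call begins. There is no depth.
A pose or a line that the arm cannot do raises bot.MotionError and nothing moves.
- bot.hand_in(): hands the job in; it is judged then, once.
Trained networks look in a picture, given as the dict that the camera call returned (one of the last four; its "shot" number tells which), for a name from the list of things; names that differ only in an ending like _2 or _b are one class to them, and where a whole thing is asked for, a point or a joint stands for the part that bears it (a point fixed in the world has none). Each returns a list of dicts, best first, with "confidence" (0 to 1); they miss things now and then, are a little off and sometimes report something else, mostly with a low value. They report only what shows in the picture. A call takes as long as a camera call. They do not tell look-alikes from the thing itself.
- bot.spot_in(picture, target): "position" ([x, y, z] in m, in the coordinates of the camera as it stood for that picture, good to about 4 mm: the middle of the surface that is visible of it).
- bot.regions_of(picture, target): "pixels" (480x640 bool, what is visible of it).
Readings, each from a call of its own:
- bot.current_t(): time.
- bot.current_joint_positions(): joint angles.
- bot.current_qvel(): joint speeds.
- bot.current_joint_efforts(): joint torques, N m.
- bot.current_tcp_pos(): TCP position.
- bot.current_tool_rot(): TCP orientation.
- bot.current_force(): force on the tool from outside, world axes, zero at the start.
- bot.current_moment(): the same for the moment, N m.
- bot.current_width(): finger opening in m.
- bot.current_finger_force(): force on a finger pad.
Only numpy, scipy, OpenCV 4.12 (cv2) and the standard library are available. Lean on these libraries where they do the work, as an engineer would, in place of code of your own. Each camera call takes 0.05 s, during which the arm holds its last target. There are 200 camera calls.

## Task

Gently set the steel specimen chamber upright on the centre of the light base's raised post and let go of it, then pull the spring-return shutter out by its upright tab until its needle lines up with the index blade, and keep it there with the gripper. The program finishes while still holding the shutter at that mark (let go, and it springs shut). Leave the lens objective and the dust cap standing where they are.

Things in the scene. Friction and masses are not known exactly. Their poses are not given: they have to be found in the camera images.
- chamber: specimen chamber: steel disc 40 mm in diameter, 28 mm high, with a black ring and a 24 mm glass window flush in its top, 60 to 130 g; stands upright on the bench. Origin at the centre of its underside, z up; grip it across its diameter. Wider and lower than the objective; unlike the dust cap, solid
- seat (a point): centre of the flat top of the light post, 110 mm above the bench: a bare aluminium post 32 mm in diameter standing 40 mm above the top of the light base. The chamber's underside (wider than the post by 4 mm all round) goes here, centres together; there is no rim
- lightbase: fixed cream light base, 200 (x) x 150 (y) x 70 mm high. Origin at the centre of its underside, z up; the shutter comes out of its own -x face, over a grey guide plate 8 mm thick on the bench (x = -95 to -235 mm, y = -75 to 40 mm). Post at x = y = 0. Its -x side points roughly (within 0.35 rad) to the world's -y
- shutter (a joint): pull-out of the spring-return shutter in m: 0 shut (start), grows as it is pulled straight out along the light base's own -x, stop at 0.070. The spring pulls it shut with about 4 N at 0, rising 0.11 N per mm (about 9 N at 45 mm)
- tab (a point): grip point on the upright black pull tab, 14 mm below its top, on its centre line, axes as the light base's; moves with the shutter. The tab is 14 mm thick along the pull (x), 30 mm wide (y), top 80 mm above the bench; a 10 mm rod (top at 35 mm) runs back from it. Shut, its centre is 55 mm before the face. Pinch it from above by front and back or by its sides, fingertips above 40 mm
- needle (a point): tip of the shutter's needle, a straight aluminium bar 5 mm thick that sticks out sideways from the foot of the tab towards the light base's own -y, 30 mm above the bench; this point lies mid-bar, 46 mm from the tab's centre line, and moves with the shutter
- mark (a point): inner end of the index blade: fixed upright aluminium blade across the slide, 5 mm thick, 22 mm wide, top 33 mm above the bench, on a black foot beside the needle's path. Point at mid-thickness and needle height, 4 mm beyond the needle's tip when in line; axes as the light base's. At the mark, needle and mark agree along that x axis: a pull-out of 25 to 50 mm, differing each time
- objective: bystander: lens objective, aluminium, 32 mm in diameter, 56 mm high, tapering to the top, standing on the bench; origin at the centre of its underside
- cap: bystander: black dust cap ring, 44 mm outside, 34 mm inside, 16 mm high, lying on the bench; origin at the centre of its underside
Things that resemble listed ones, but are neither listed nor needed, are in the scene too. What is shaped like the chamber but blue, pink or purple is not meant.

How it is judged:
On the way, in this order (a step that is already met when the one before it is completed fails the run):
1. the chamber stands centred and upright on the post, let go (horizontal distance between chamber and seat below 0.008 m and z of chamber in the frame of seat between -0.004 and 0.004 m and angle between chamber's own z axis and vertical below 0.1 rad and linear speed of chamber below 0.02 m/s and contact force between the arm and chamber below 0.1 N), for 0.2 s.
2. the fingers hold the shutter with its needle at the mark (x of needle in the frame of mark between -0.004 and 0.004 m and contact force between the fingers and shutter above 1.5 N), for 0.3 s.
At the end, for the whole second after the job is handed in: The gripper's fingers still hold the shutter (more than 1.5 N on it), which is at rest with its needle within 4 mm of the mark along the slide, while the chamber rests untouched on the post, its centre within 8 mm of the post's, upright within 0.1 rad (all of step 1 and all of step 2 and velocity of joint shutter between -0.01 and 0.01 m/s); the arm keeps its last pose, push and grip.
It fails at once if the chamber is banged down on the light base (over 60 N) (contact force between chamber and lightbase above 60 N).
It fails at once if the objective is moved more than 20 mm or tipped (distance of objective from where it was at the start of the episode above 0.02 m or angle between objective's own z axis and vertical above 0.5 rad).
It fails at once if the dust cap is moved more than 20 mm or tipped (distance of cap from where it was at the start of the episode above 0.02 m or angle between cap's own z axis and vertical above 0.5 rad).
It also fails if it takes over 61 s, if anything falls off the work surface, if the arm or the gripper's body presses on something with over 40 N, if the wrist force passes 120 N, or if a joint passes its speed limit or range.

## Working session

There is one attempt and no reset: what is moved stays moved. The work goes in short steps, each a Python script; the robot and the scene stay as the last script left them, time stands still between calls to the robot, and variables do not carry over. Pictures are saved under pics/ and viewed, at most 10 in all, crops included, and the job is handed in when it is done.

```bash
mkdir -p pics; cat > h.py <<'E'
import numpy as np, cv2
from cell import bot
from scipy.spatial.transform import Rotation as R
def shot(cam,fn=None):
    p=bot.read_camera(cam)
    if fn: cv2.imwrite('pics/'+fn,cv2.cvtColor(p['pixels'],cv2.COLOR_RGB2BGR))
    return p
def K(p): return np.array([[p['fx'],0,p['cx']],[0,p['fy'],p['cy']],[0,0,1.]])
def ray(p,uv,z):
    n=cv2.undistortPoints(np.array([[uv]],float),K(p),np.array(p['dist_coeffs'],float))[0,0]
    T=np.array(p['pose']); d=T[:3,:3]@[n[0],n[1],1]; o=T[:3,3]
    return o+d*(z-o[2])/d[2]
def proj(p,X):
    T=np.linalg.inv(np.array(p['pose']))
    return cv2.projectPoints(np.array(X,float).reshape(-1,1,3),cv2.Rodrigues(T[:3,:3])[0],T[:3,3],K(p),np.array(p['dist_coeffs'],float))[0].reshape(-1,2)
def world(p,c): T=np.array(p['pose']); return T[:3,:3]@c+T[:3,3]
def spots(p,t):
    out=[]
    for s in bot.spot_in(p,t):
        w=world(p,np.array(s['position'])); out.append((round(s['confidence'],2),w.round(3).tolist(),proj(p,w)[0].round().tolist()))
    return out
def down(yaw): # tool z down, tool y along world direction yaw
    y=np.array([np.cos(yaw),np.sin(yaw),0]); z=np.array([0,0,-1.]); x=np.cross(y,z)
    return R.from_matrix(np.c_[x,y,z]).as_quat()
E
python3 - <<'E'
from h import *
a=shot('top','top.png'); b=shot('side','side.png')
for n,p in(('top',a),('side',b)):
    print(n,np.array(p['pose']).round(2).tolist())
    for t in('chamber','lightbase','shutter','tab','needle','mark','objective','cap','seat'):
        try: print(t,spots(p,t)[:4])
        except Exception as e: print(t,e)
print(bot.current_t(), bot.current_tool_rot())
E
```

```text
top [[0.01, -0.99, 0.17, 0.41], [-1.0, -0.02, -0.03, -0.08], [0.03, -0.17, -0.99, 1.02], [0.0, 0.0, 0.0, 1.0]]
chamber [(0.75, [0.649, -0.28, 0.028], [400.0, 214.0]), (0.7, [0.546, -0.183, 0.029], [356.0, 261.0]), (0.65, [0.613, -0.349, 0.034], [431.0, 231.0]), (0.62, [0.57, -0.27, 0.028], [396.0, 250.0])]
lightbase [(0.7, [0.58, 0.09, 0.07], [225.0, 240.0]), (0.47, [0.443, -0.227, 0.019], [376.0, 309.0])]
shutter [(0.54, [0.583, -0.011, 0.039], [275.0, 242.0])]
tab [(0.57, [0.581, -0.014, 0.034], [277.0, 243.0])]
needle [(0.6, [0.58, -0.012, 0.035], [276.0, 243.0])]
mark [(0.5, [0.644, -0.04, 0.014], [290.0, 216.0]), (0.43, [0.579, -0.015, 0.035], [277.0, 243.0])]
objective [(0.81, [0.47, -0.366, 0.046], [443.0, 296.0]), (0.27, [0.579, -0.014, 0.035], [277.0, 244.0])]
cap [(0.73, [0.44, -0.226, 0.019], [375.0, 310.0]), (0.46, [0.58, 0.091, 0.069], [225.0, 240.0])]
seat [(0.67, [0.577, 0.094, 0.071], [224.0, 241.0]), (0.52, [0.581, -0.015, 0.033], [278.0, 243.0])]
side [[-0.97, -0.12, 0.21, 0.39], [-0.24, 0.54, -0.81, 0.73], [-0.01, -0.83, -0.55, 0.64], [0.0, 0.0, 0.0, 1.0]]
chamber [(0.94, [0.547, -0.173, 0.028], [355.0, 241.0]), (0.88, [0.614, -0.346, 0.027], [338.0, 190.0]), (0.79, [0.617, -0.187, 0.019], [319.0, 236.0]), (0.76, [0.572, -0.26, 0.025], [351.0, 216.0])]
lightbase [(0.94, [0.57, 0.166, 0.069], [288.0, 354.0])]
shutter [(0.6, [0.581, -0.014, 0.054], [314.0, 281.0])]
tab [(0.84, [0.584, -0.009, 0.056], [312.0, 281.0]), (0.55, [0.469, -0.362, 0.029], [412.0, 193.0])]
needle [(0.74, [0.581, -0.01, 0.05], [314.0, 284.0]), (0.67, [0.572, 0.172, 0.069], [286.0, 357.0])]
mark [(0.72, [0.643, -0.042, 0.017], [282.0, 283.0])]
objective [(0.74, [0.467, -0.361, 0.028], [413.0, 194.0])]
cap [(0.88, [0.44, -0.222, 0.01], [419.0, 242.0])]
seat [(0.88, [0.57, 0.172, 0.07], [288.0, 358.0])]
1.0 [ 9.76246753e-01  2.16661662e-01 -2.66894239e-05 -2.13856947e-05]
```

View pics/top.png

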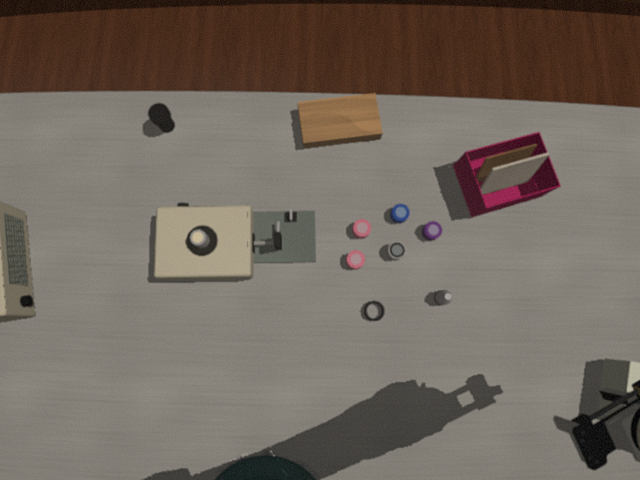

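View pics/side.png

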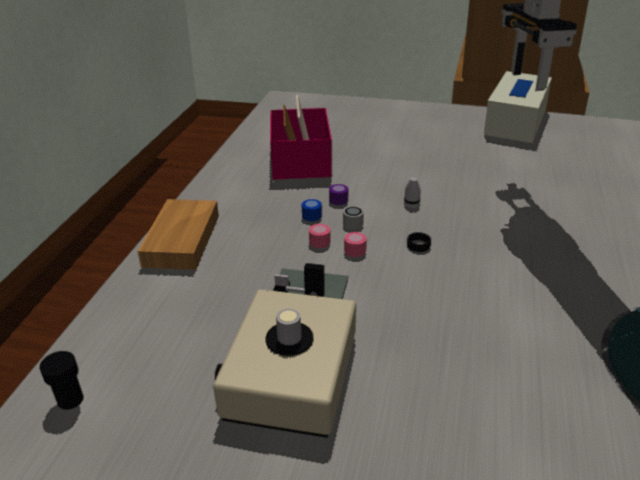

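Candidates (top image): pinks (362,228) and (356,259), blue (400,213), purple (431,231), steel/black ring (396,250), cap ring (374,310) and objective (443,296). The steel one at (396,250), about (0.571,-0.265), fits the description. I'll check it from close by.

```bash
python3 - <<'E'
from h import *
import math
for y in (24,204):
    q=down(math.radians(y)); s=bot.solve_ik([0.571,-0.265,0.22],q); print(y,None if s is None else np.round(s,2))
for d in range(0,360,15):
    s=bot.solve_ik([0.58,-0.02,0.15],down(math.radians(d))); print(d,None if s is None else np.round(s[-1],2),end=' ')
q=down(math.radians(24))
try: bot.goto([0.571,-0.265,0.22],q)
except bot.MotionError: bot.goto([0.571,-0.265,0.22],down(math.radians(204)))
p=shot('wrist','w1.png')
for t in('chamber','objective','cap'): print(t,spots(p,t))
print(np.array(p['pose']).round(3).tolist(),bot.current_t())
E
```

```text
24 [ 0.72  0.45 -0.45  1.57  0.21  1.17  0.64]
204 [ 0.32  0.41  0.09  1.59 -0.04  1.14 -2.31]
0 -0.27 15 -0.03 30 0.22 45 0.46 60 0.73 75 1.0 90 1.25 105 1.49 120 1.57 135 1.84 150 2.1 165 2.36 180 -2.62 195 -2.35 210 -2.69 225 -2.45 240 -2.21 255 -1.96 270 -1.72 285 -1.49 300 -1.25 315 -1.01 330 -0.76 345 -0.52 chamber [(0.78, [0.567, -0.273, 0.026], [314.0, 215.0]), (0.78, [0.618, -0.199, 0.032], [389.0, 170.0]), (0.76, [0.546, -0.187, 0.029], [329.0, 130.0]), (0.74, [0.653, -0.281, 0.027], [384.0, 253.0]), (0.55, [0.611, -0.352, 0.029], [322.0, 295.0])]
objective [(0.93, [0.469, -0.365, 0.039], [195.0, 258.0])]
cap [(0.81, [0.437, -0.223, 0.019], [217.0, 119.0])]
[[0.915, 0.392, 0.095, 0.542], [0.403, -0.889, -0.216, -0.204], [0.0, 0.236, -0.972, 0.399], [0.0, 0.0, 0.0, 1.0]] 2.7833
```

View pics/w1.png

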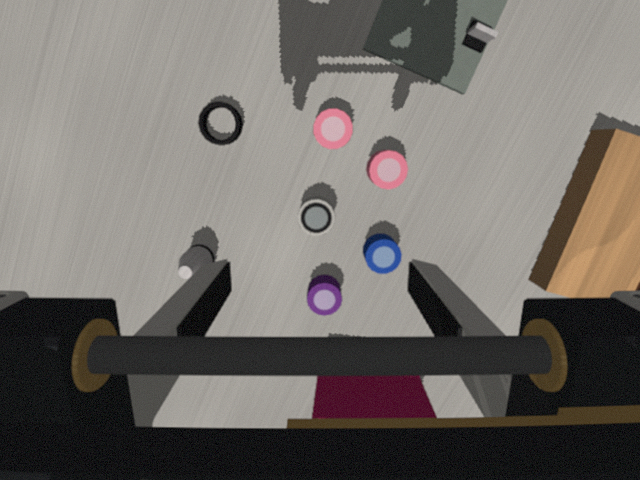

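The wrist view shows the steel disc with a black ring and glass window at (316,216). Around it are the pinks (333,128) and (388,170), blue (383,254), purple (324,297), cap (220,122) and objective (195,262). I'll measure its top, check a crop and then grasp.

```bash
python3 - <<'E'
from h import *
bot.movel([0.568,-0.27,0.15])
p=shot('wrist'); 
s=spots(p,'chamber'); print(s)
u=proj(p,[0.569,-0.270,0.028])[0].astype(int)
x0,y0=max(u[0]-60,0),max(u[1]-60,0)
c=p['pixels'][y0:y0+120,x0:x0+120]; c=cv2.resize(c,None,fx=4,fy=4,interpolation=cv2.INTER_CUBIC)
cv2.imwrite('pics/c1.png',c[:,:,::-1]); print(x0,y0)
for r in bot.regions_of(p,'chamber'):
    ys,xs=np.nonzero(r['pixels']); 
    print(round(r['confidence'],2),xs.min(),xs.max(),ys.min(),ys.max(),p['pixels'][r['pixels']].mean(0).round(), ray(p,(xs.mean(),ys.mean()),.028).round(4))
E
```

```text
[(0.95, [0.614, -0.201, 0.032], [404.0, 174.0]), (0.88, [0.566, -0.274, 0.027], [314.0, 228.0]), (0.68, [0.611, -0.347, 0.027], [327.0, 317.0]), (0.62, [0.546, -0.187, 0.03], [336.0, 122.0]), (0.62, [0.646, -0.282, 0.028], [393.0, 271.0])]
260 165
0.93 379 430 149 195 [196. 134. 146.] [ 0.6149 -0.1989  0.028 ]
0.88 307 349 296 336 [113.  83. 127.] [ 0.6112 -0.3469  0.028 ]
0.65 297 341 203 251 [118. 119. 116.] [ 0.5688 -0.2719  0.028 ]
0.56 316 363 97 148 [199. 141. 153.] [ 0.5486 -0.1853  0.028 ]
```

View pics/c1.png

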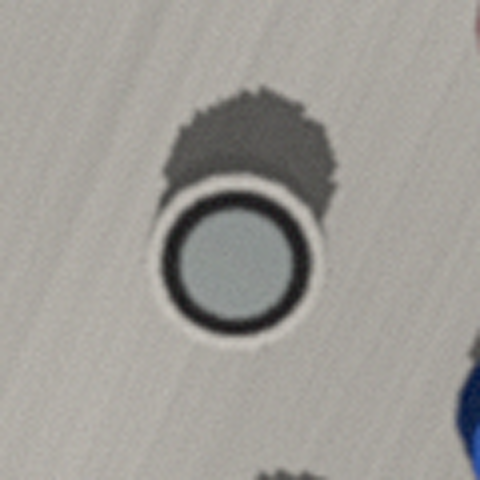

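The crop confirms it: steel body, black ring, clear glass, with the top centre at about pixel (319,231). Grasping it.

```bash
python3 - <<'E'
from h import *
p=shot('wrist'); c=ray(p,(319,230.7),.028); print(c.round(4))
x,y=c[:2]
bot.movel([x,y,0.06]); 
print(bot.movel([x,y,0.004],max_speed=0.06,stop_force=8))
bot.close_gripper(); print(bot.current_width(),bot.current_finger_force(),bot.current_tcp_pos())
bot.movel([x,y,0.2]); print(bot.current_width(),bot.current_finger_force(),bot.current_force())
t=shot('top'); 
for n in('seat','tab','mark','lightbase'): print(n,spots(t,n)[:2])
print(ray(t,(200,237),.11).round(3))
# go towards the base, offset to the -y side of post
P=ray(t,(200,237),.11); q=down(np.radians(0))
bot.goto([P[0],P[1]-0.10,0.25],q)
p=shot('wrist','w2.png'); print(proj(p,[P,bot.current_tcp_pos()]),bot.current_t())
for n in('seat','tab','mark','needle','chamber'): print(n,spots(p,n)[:2])
E
```

```text
[ 0.5704 -0.2748  0.028 ]
False
0.0394679237009244 29.99991238117218 [ 0.57039097 -0.27476292  0.00398629]
0.03920620438666847 29.999898076057434 [ 0.23745772 -0.03432582 -0.37398522]
seat [(0.63, [0.579, 0.094, 0.072], [224.0, 240.0])]
tab [(0.67, [0.577, -0.013, 0.035], [276.0, 244.0])]
mark [(0.56, [0.646, -0.042, 0.015], [291.0, 215.0])]
lightbase [(0.81, [0.58, 0.092, 0.069], [225.0, 240.0])]
[0.577 0.134 0.11 ]
[[319.28315837 103.823827  ]
 [320.03043232 276.42926272]] 9.2667
seat [(0.94, [0.579, 0.126, 0.068], [321.0, 117.0])]
tab [(0.67, [0.583, 0.011, 0.035], [325.0, 226.0])]
mark [(0.44, [0.647, -0.034, 0.012], [377.0, 258.0])]
needle [(0.69, [0.582, 0.007, 0.034], [324.0, 229.0])]
chamber [(0.69, [0.617, -0.197, 0.03], [351.0, 383.0]), (0.68, [0.573, 0.035, 0.272], [311.0, 289.0])]
```

View pics/w2.png

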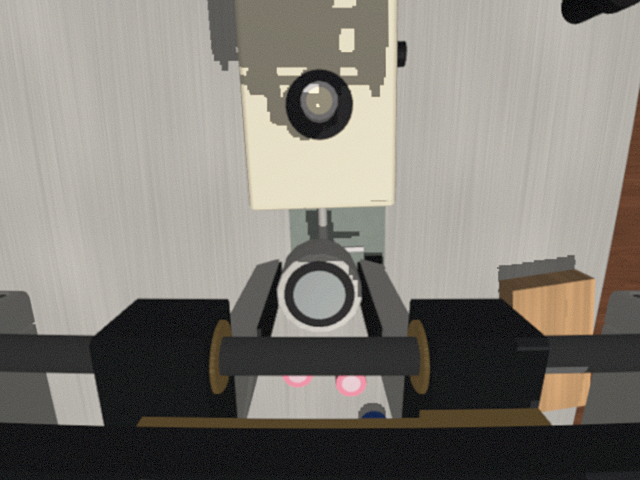

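The wrist view shows the chamber held at (319,294), the post top near (318,101) inside a black ring centred around (319,104), and the base's front edge from (252,209) to (393,202). I'll refine the post and base yaw from this picture.

```bash
python3 - <<'E'
from h import *
p=shot('wrist'); im=p['pixels']
print('chamber held',ray(p,(319,294),.274).round(4),bot.current_tcp_pos().round(4) if hasattr(bot.current_tcp_pos(),'round') else bot.current_tcp_pos())
g=im.max(2); sub=(g[50:150,270:370]<60).astype(np.uint8)
n,l,st,ce=cv2.connectedComponentsWithStats(sub); i=1+st[1:,4].argmax()
cn=max(cv2.findContours((l==i).astype(np.uint8),cv2.RETR_EXTERNAL,cv2.CHAIN_APPROX_NONE)[0],key=len)
e=cv2.fitEllipse(cv2.convexHull(cn)); u=(e[0][0]+270,e[0][1]+50); print(e,u,ray(p,u,.07).round(4))
a,b=ray(p,(252,209),.07),ray(p,(393,202),.07); print('edge',a.round(4),b.round(4),np.arctan2(b[1]-a[1],b[0]-a[0]),np.linalg.norm(a-b))
P=np.array([.577,.134,.11]); th=np.linspace(0,6.28,40)
c=cv2.resize(im[60:150,270:370],None,fx=6,fy=6,interpolation=cv2.INTER_CUBIC)[:,:,::-1].copy()
q=proj(p,np.c_[P[0]+.016*np.cos(th),P[1]+.016*np.sin(th),0*th+.11])
for v in q: cv2.circle(c,tuple(int(k) for k in ((v-[270,60])*6)),2,(0,0,255),-1)
cv2.imwrite('pics/c2.png',c)
E
```

```text
chamber held [0.5767 0.0336 0.274 ] [0.5772 0.0334 0.2499]
((48.55957794189453, 54.69023895263672), (65.8207778930664, 68.87385559082031), 5.7881760597229) (318.55957794189453, 104.69023895263672) [0.5764 0.138  0.07  ]
edge [0.5087 0.0373 0.07  ] [0.6515 0.0443 0.07  ] 0.04860480461096882 0.14299506038037565
```

View pics/c2.png

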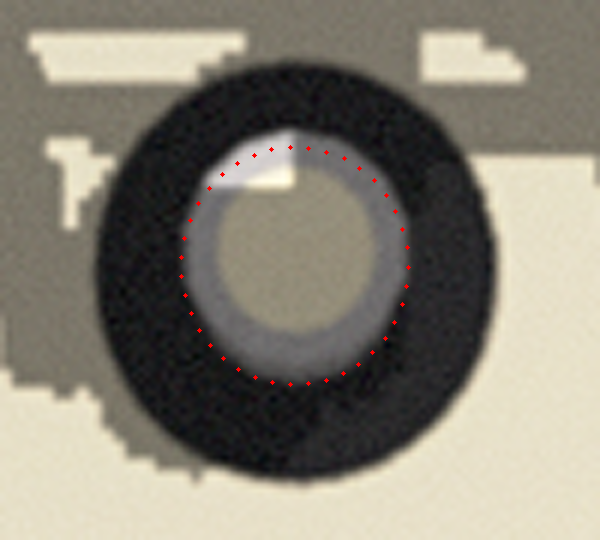

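The post top's centre is at crop (297,249), 2–3 px from my overlay, which puts the seat at about (0.577,0.1362). Placing now.

```bash
python3 - <<'E'
from h import *
x,y=0.5775,0.1362
bot.movel([x,y,0.25]); bot.movel([x,y,0.125],max_speed=0.1); bot.hold(0.3)
print(bot.movel([x,y,0.111],max_speed=0.015,stop_force=3),bot.current_tcp_pos(),bot.current_force())
bot.open_gripper(); bot.hold(0.3); bot.movel([x,y,0.25])
# look at shutter from in front
bot.movel([0.58,-0.03,0.25])
p=shot('wrist','w3.png'); s=shot('side')
print(bot.current_t())
print('cham side',spots(s,'chamber')[:3])
for n in('chamber','tab','mark','needle'): print(n,spots(p,n)[:2])
cv2.imwrite('pics/w3.png',cv2.resize(p['pixels'][20:320,160:480],None,fx=2,fy=2)[:,:,::-1])
E
```

```text
True [0.57742187 0.13618279 0.11396047] [-0.58490585  0.11271823  7.60970541]
16.4833
cham side [(0.84, [0.619, -0.343, 0.023], [336.0, 193.0]), (0.8, [0.547, -0.172, 0.024], [355.0, 243.0]), (0.68, [0.653, -0.273, 0.025], [311.0, 208.0])]
chamber [(0.9, [0.574, 0.126, 0.136], [312.0, 25.0]), (0.85, [0.616, -0.188, 0.027], [349.0, 333.0])]
tab [(0.77, [0.58, -0.009, 0.044], [320.0, 190.0])]
mark [(0.79, [0.642, -0.044, 0.011], [372.0, 216.0])]
needle [(0.81, [0.579, -0.007, 0.043], [319.0, 188.0])]
```

View pics/w3.png

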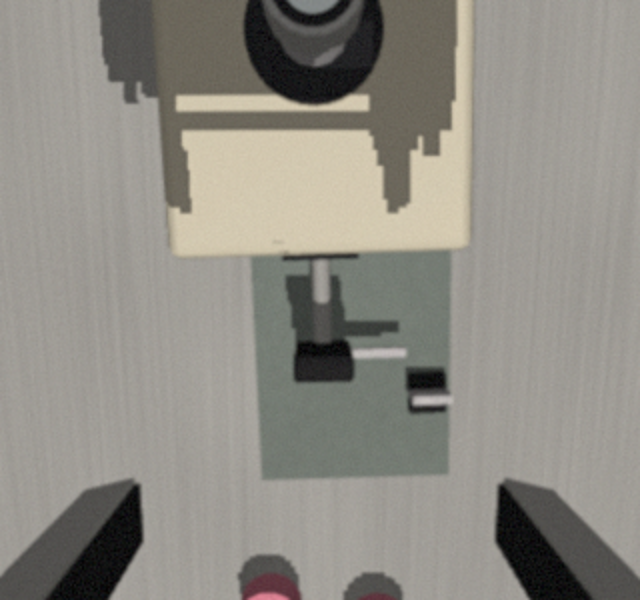

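The chamber sits on the post at the top of the picture. The needle runs to its tip at crop (406,352), which is pixel (363,196). The blade's inner end is at crop (413,400), pixel (366.5,220), and the tab's top is around crop (323,345).

```bash
python3 - <<'E'
from h import *
p=shot('wrist')
f=lambda c,z: ray(p,(160+c[0]/2-.25,20+c[1]/2-.25),z)
psi=0.0486
bx=np.array([-np.sin(psi),np.cos(psi)])  # base +x
n=f((380,353),.0325); m=f((432,400),.033)
print('needle',n.round(4),'blade',m.round(4),'pull',((n-m)[:2]@bx).round(4))
e1,e2=f((355,354),.0325),f((405,352),.0325); print('needle yaw',np.arctan2(e2[1]-e1[1],e2[0]-e1[0]))
s1,s2=f((252,260),.008),f((262,478),.008); print('plate edge yaw',np.arctan2(s1[1]-s2[1],s1[0]-s2[0])-np.pi/2)
e1,e2=f((175,254),.07),f((467,246),.07); print('face yaw',np.arctan2(e2[1]-e1[1],e2[0]-e1[0]))
print('tab top corners',[f(c,.08).round(4)[:2] for c in((296,342),(353,342),(296,356),(353,356))])
print('cam',np.array(p['pose'])[:3,3].round(3))
seat=np.array([.5775,.1362]); tab=seat-0.155*bx; print('tab from seat',tab)
T=np.r_[tab,.08]; c=[T[:2]+a*bx*.007+b*np.array([bx[1],-bx[0]])*.015 for a in(1,-1) for b in(1,-1)]
print(2*(proj(p,[np.r_[k,.08] for k in c])-[160,20]))
E
```

```text
needle [ 0.6134 -0.0182  0.0325] blade [ 0.6432 -0.0447  0.033 ] pull 0.028
needle yaw 0.04047151250197591
plate edge yaw 0.02512983656122758
face yaw 0.026334617474450463
tab top corners [array([ 0.5683, -0.006 ]), array([ 0.5961, -0.006 ]), array([ 0.5683, -0.0129]), array([ 0.5962, -0.0129])]
cam [0.58  0.038 0.429]
tab from seat [ 0.58503003 -0.01861698]
[[359.70792142 351.50378895]
 [298.43848687 354.47950272]
 [360.72225297 379.68652106]
 [300.00781588 382.60911841]]
```

The tab is near (0.582,-0.0185), yaw is about 0.03, and the pull is about 27 mm. Gripping the tab by its sides and pulling.

```bash
python3 - <<'E'
from h import *
psi=.03; bx=np.array([-np.sin(psi),np.cos(psi),0]); q=down(psi)
t=np.array([.582,-.0185,0])
bot.goto(t+[0,0,.15],q); 
print(bot.movel(t+[0,0,.048],max_speed=.08,stop_force=10))
bot.close_gripper(); print(bot.current_width(),bot.current_finger_force(),bot.current_force())
print(bot.movel(t+[0,0,.048]-bx*.0274,max_speed=.03),bot.current_tcp_pos(),bot.current_force(),bot.current_width())
bot.hold(.3)
p=shot('wrist','w4.png'); s=shot('side'); tp=shot('top')
for nme,u in(('side',s),('top',tp)):
    print(nme,'chamber',[k for k in spots(u,'chamber') if k[1][1]>0], 'tab',spots(u,'tab')[:1])
print(bot.current_t(),2*proj(p,[[.613,-.046,.0325],[.643,-.0447,.033]]))
a=cv2.resize(p['pixels'][100:330,200:460],(780,690))[:290]; b=cv2.resize(s['pixels'][240:340,230:360],(390,300)); c=cv2.resize(tp['pixels'][190:290,170:300],(390,300))
cv2.imwrite('pics/m4.png',np.vstack([a,np.hstack([b,c])])[:,:,::-1])
E
```

```text
False
0.029291745920362832 29.99971479177475 [ 1.79780625  0.42454776 -1.37854709]
False [ 0.58291946 -0.04493322  0.04799079] [ 3.03395344  5.96185078 -1.63281791] 0.029754936816676937
side chamber [(0.87, [0.578, 0.146, 0.135], [285.0, 305.0])] tab [(0.76, [0.58, -0.036, 0.048], [318.0, 275.0])]
top chamber [(0.81, [0.58, 0.137, 0.14], [195.0, 233.0])] tab []
21.4083 [[744.5247242  539.5579331 ]
 [849.2859946  538.62860268]]
```

View pics/m4.png

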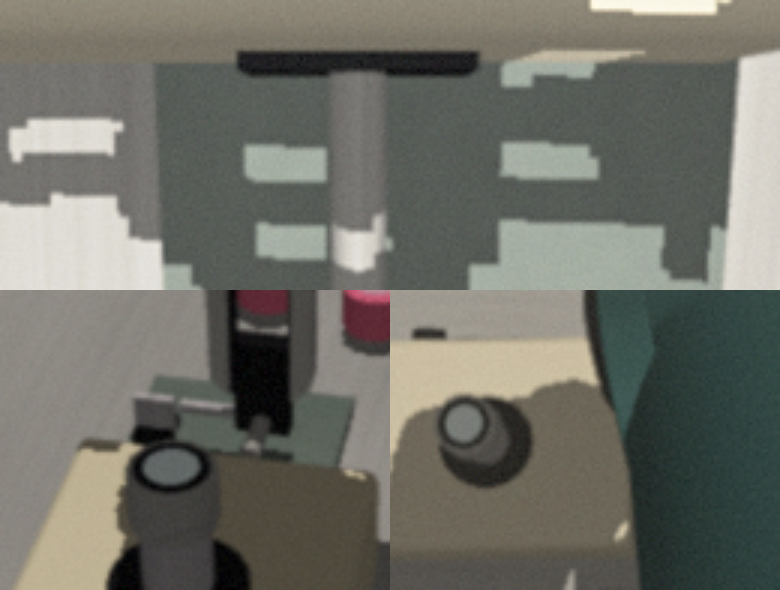

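The chamber sits well on the post. The side crop shows the needle (about 160–235, 400) meeting the blade (135–180, 398). I need a closer look at that and at the lower wrist region.

```bash
python3 - <<'E'
from h import *
p=shot('wrist'); s=shot('side')
print(proj(p,[[.613,-.045,.0325],[.643,-.0447,.033]]),proj(s,[[.613,-.045,.0325],[.643,-.0447,.033]]))
a=cv2.resize(p['pixels'][190:310,330:460],(390,360),interpolation=cv2.INTER_CUBIC); b=cv2.resize(s['pixels'][258:298,263:313],(400,320),interpolation=cv2.INTER_CUBIC)
b=cv2.copyMakeBorder(b,0,40,0,0,cv2.BORDER_CONSTANT)
cv2.imwrite('pics/m5.png',np.hstack([a,b])[:,:,::-1])
E
```

```text
[[372.3763441  268.13100012]
 [424.64237377 269.31663622]] [[299.87350596 276.92652468]
 [281.91378789 274.35075655]]
```

View pics/m5.png

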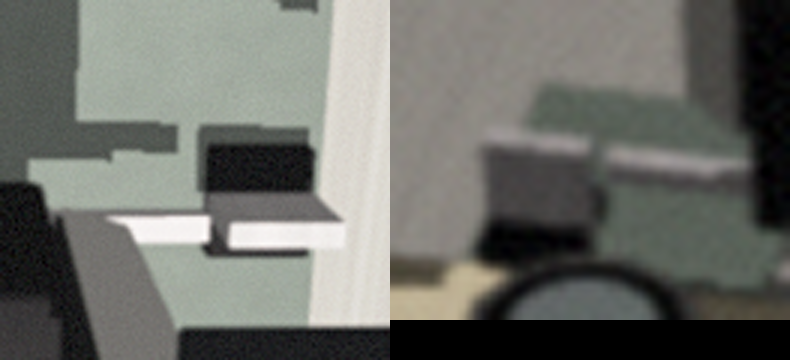

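In the wrist crop, the needle top's centre row is about 228 and the blade's about 235, at 3x. The needle is about 1.3 mm short, so I'll pull that much more, check, and hand in.

```bash
python3 - <<'E'
from h import *
psi=.03; bx=np.array([-np.sin(psi),np.cos(psi),0])
t=np.array([.582,-.0185,.048])-bx*.0287
bot.movel(t,max_speed=.02); bot.hold(.6)
p=shot('wrist'); print(bot.current_tcp_pos(),bot.current_force(),bot.current_finger_force(),bot.current_width(),bot.current_t())
g=p['pixels'].min(2).astype(float)
for n,c0,c1 in(('needle',382,398),('blade',412,438)):
    rows=[np.average(np.arange(250,285),weights=np.clip(g[250:285,c]-190,0,None)+1e-9) for c in range(c0,c1)]
    r=np.median(rows); print(n,r,ray(p,((c0+c1)/2,r),.033).round(4))
cv2.imwrite('pics/m6.png',cv2.resize(p['pixels'][190:310,330:460],(520,480))[:,:,::-1])
E
```

```text
[ 0.5829854  -0.04616382  0.04801683] [ 3.0097826   5.62969653 -1.99881836] 29.99953329563141 0.029814130589922952 22.4083
needle 265.9965357968481 [ 0.623  -0.0445  0.033 ]
blade 266.0013850416465 [ 0.643 -0.044  0.033]
```

View pics/m6.png

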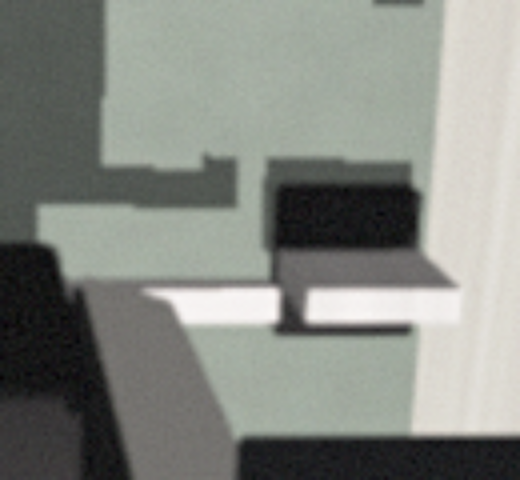

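The needle (rows 287–323) and the blade (rows 288–324) are now in line. Handing in.

```bash
python3 -c "
from cell import bot
print(bot.hand_in())"
```

```text
the job is handed in; nothing more can be done
None
```

I handed the job in at about 22 s on the robot's clock: the chamber stands released on the post, and the gripper holds the shutter with its needle in line with the blade to within about 1 mm. The cap and objective were never approached once the chamber was lifted, but I didn't re-check them at the end, and the hand-in call returned no verdict.

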